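Kit the layout tray with a nested test-sieve stack and its spatula

ROBOT

A 6-joint arm with a two-finger parallel gripper is mounted at the origin on the work surface. World frame = base frame: x ahead of the robot, y to its left, z up, the work surface at z = 0. Lengths are in mm, angles in rad, forces in N, time in s.
With the tool pointing down it reaches from about 300 to 775 mm from the base axis. Payload 14.6 kg.
Tool frame: the origin (TCP) lies between the finger pads; the fingertips stand ahead of it and the grasp point (between the pads) lies 11 mm behind it (manip.finger_overhang is the z of the fingertips in the tool frame, in mm); z points along the fingers, y is the line along which they close (so a half turn about z gives the same grasp; the last joint's range is limited). The gripper opens to 94 mm and grips with 3 to 60 N. Pads are 16 mm wide; open, the fingers measure 119 mm over their backs; the gripper's body (75 mm by 177 mm) begins 78 mm behind the grasp point.
Start: joints at [1.212, 0.3, 1.521, -0, 1.321, -0.067], TCP at [158.22, 526.741, 213.446] pointing down, gripper open.
Joint ranges: [-3.03, 3.03], [-0.79, 2.21], [0.23, 2.52], [-1.04, 4.18], [0, 3.07], [-2.55, 2.55]. Speed limits (rad/s): [2.22, 2.22, 2.57, 3.14, 3.14, 3.14].

INTERFACE

Orientations are given as [roll, pitch, yaw] about the fixed x, y, z axes, in that order (R = Rz(yaw) Ry(pitch) Rx(roll)).
In Python, from cell import manip gives the robot as it stands.
- The arm moves only by the tool jog_arm, never from a script. Its argument "series" is a list of rows, each a list of 7 numbers: the shift along the world's x, y, z as a fraction of full scale, then the turn, a rotation vector about the world's x, y, z as a fraction of full scale, then the closure, from 0 (fully open) to 1 (shut). In form: [[dx, dy, dz, wx, wy, wz, fingers], ...]. A call has 1 to 8 rows; each row is the pose to reach, as a shift and turn from the pose commanded when the call began; what a row does not reach only later rows make up. Full scale, the value 1, is 120 mm for a shift and 90 degrees for a turn. A row lasts 1/12 s, in which the tool goes at most 41.7 mm and 7.16 degrees, less where a joint would pass 70% of its speed; a pose out of reach is approached as far as the arm can. A call with a number of a shift or a turn outside -1 to 1 is refused whole. A call with a gripper value outside its range is refused whole. The fingers move at their own pace and stop on an object; "grip_force" is the grip in N (left out, the last holds). Time passes only in rows, so rows that repeat a pose let the fingers close. It gives the time, the measured TCP pose, the force, the opening and the grip force at its end, in the units of the state.
- manip.read_state(): the state, without advancing time (a new reading comes with each control period).
- manip.camera(name): name is "scene" or "top" or "wrist"; returns a dict with "frame" (384x512x3 uint8, red, green, blue), "vfov" (degrees; the focal length in pixels is half the picture's height over the tangent of half this angle, whatever the lens; pixels are square), "cx", "cy" (the principal point, pixels), "k1" (the pictures are not rectified: a ray, as slopes to the right and down, at radius r is drawn at 1 + k1 r^2 times it, then the intrinsics apply), "R" (3x3) and "t" (3): a world point X has camera coordinates R X + t; the wrist camera has in their place "hand_eye" (4x4, takes a point from camera to tool coordinates, whose origin is the TCP and whose axes are the flange's). Camera axes: x right, y down, z forward; pixel columns grow to the right and rows downward; lengths in mm; the calibration is good to about 2 mm. A picture is of the moment at which its call begins: read the wrist's pose just before it. There is no depth.
- manip.sign_off(): hands the job in; it is judged then, once.
The state is a dict: "clock": time; "joints": joint angles; "qd": joint speeds; "effort": joint torques, N m; "eef_pos": TCP position; "eef_rot": TCP orientation; "wrist_force": force on the tool from outside, world axes, zero at the start; "moment": the same for the moment, N m; "finger_gap": finger opening in mm; "finger_force": force on a finger pad.
Only numpy, scipy, OpenCV 4.12 (cv2) and the standard library are available. Lean on these libraries where they do the work, as an engineer would, in place of code of your own. Each camera call takes 0.05 s, during which the arm holds its last target. There are 200 camera calls.

TASK

Kit the white tray to match the outlines drawn on it. In the circle build the small sieve stack from the bottom up: the plain pan, then the low fine-mesh sieve, then the tall coarse-mesh sieve, then the knobbed lid, each one level and fully seated in the one below. Lay the double-ended spatula flat in its long outline, and leave the two glass beakers and the black timer box standing where they are.

Things in the scene. Friction and masses are not known exactly. Their poses are not given: they have to be found in the camera images.
- pan: Receiver pan, plain steel, open at the top, smooth bare floor, no mesh: 62 mm outside diameter, 24 mm high, wall 2.5 mm (57 mm bore), floor 3 mm, flat underside, about 110 g. Loose, standing upright on the bench. Origin: centre of its underside, z up.
- sieve_fine: Low steel sieve, dense fine mesh inside, loose, upright. 31 mm high: a chamfered spigot (7 mm high, 50 mm diameter, 44 at the bottom) that drops into the bore below, then a ring 24 mm high, 62 mm outside, whose shoulder rests on the rim below; upper bore 57 mm, 20 mm deep. 110 g. Origin: centre of the spigot's underside, z up; seated, 17 mm above the pan's origin.
- sieve_coarse: Tall steel sieve, a few thick wires in a wide grid inside, loose, upright. 47 mm high: the same 7 mm spigot as the fine sieve, then a ring 40 mm high, 62 mm outside, upper bore 57 mm. 150 g. Origin: centre of the spigot's underside, z up; seated, 24 mm above the fine sieve's origin.
- lid: Closed steel lid with a black round knob, loose, knob up. The same 7 mm spigot as the sieves, then a disc 62 mm in diameter and 6 mm thick, then a central knob 20 mm in diameter and 18 mm high (13 to 31 mm above the underside). 100 g. Origin: centre of the spigot's underside, z up; seated, 40 mm above the coarse sieve's origin.
- spatula: Double-ended laboratory spatula, both ends alike, loose, lying flat: 150 mm long; grey plastic grip in the middle, 70 mm long, 14 mm wide and high; at each end a 4 mm thick steel blade up to 18 mm wide, clear of the bench. 50 g. Origin: centre of the grip's underside; x along the spatula (either way round is the same), z up.
- mark_circle: Black circle 76 mm in diameter drawn on either half of the tray; the pan of the stack stands centred in it. The tray is a fixed white plate, 200 by 280 mm, floor 4 mm above the bench, blue rim 10 mm above the bench. Origin: centre of the circle on the tray's floor, z up. The two outlines are about 130 mm apart.
- mark_spatula: Black long outline drawn on the tray, 162 mm long and 26 to 34 mm wide, slightly wider at both ends: the place of the spatula. Origin: centre of the outline, on the tray's floor; x along the outline, z up.
- beaker_tall: Bystander: glass beaker, 54 mm in diameter, 80 mm high, loose, beyond the work. Origin: centre of its underside. Leave it standing where it is.
- beaker_low: Bystander: glass beaker, 70 mm in diameter, 55 mm high, loose, beyond the work. Origin: centre of its underside. Leave it standing where it is.
- timer: Bystander: black timer box with a red button, 75 by 110 mm and 48 mm high with the button, loose, beyond the tray. Origin: centre of its underside. Leave it where it is.
Not all that is in view belongs to the job. What is shaped like the pan but yellow is not meant.

How it is judged (in metres and radians):
At the end, for the whole second after the job is handed in: Pan on the tray within 12 mm of the circle's centre; fine sieve, coarse sieve and lid nested on it in that order, each within 6 mm of centre and 3 mm of seated height, all upright within 0.08 rad; spatula flat on the tray within 12 mm and 0.2 rad of its outline; all at rest (horizontal distance between pan and mark_circle below 0.012 m and z of pan in the frame of mark_circle between -0.003 and 0.004 m and horizontal distance between sieve_fine and pan below 0.006 m and z of sieve_fine in the frame of pan between 0.014 and 0.02 m and horizontal distance between sieve_coarse and sieve_fine below 0.006 m and z of sieve_coarse in the frame of sieve_fine between 0.021 and 0.027 m and horizontal distance between lid and sieve_coarse below 0.006 m and z of lid in the frame of sieve_coarse between 0.037 and 0.043 m and angle between each of pan, sieve_fine, sieve_coarse, lid's own z axis and vertical below 0.08 rad and horizontal distance between spatula and mark_spatula below 0.012 m and angle between the x axis of spatula and the x axis of mark_spatula, either way round below 0.2 rad and z of spatula in the frame of mark_spatula between -0.003 and 0.005 m and linear speed of each of pan, sieve_fine, sieve_coarse, lid, spatula below 0.02 m/s and angle between spatula's own z axis and vertical below 0.1 rad); the robot touches nothing.
It fails at once if the tall beaker is shifted by more than 25 mm or tipped (distance of beaker_tall from where it was at the start of the episode above 0.025 m or angle between beaker_tall's own z axis and vertical above 0.3 rad).
It fails at once if the low beaker is shifted by more than 25 mm or tipped (distance of beaker_low from where it was at the start of the episode above 0.025 m or angle between beaker_low's own z axis and vertical above 0.3 rad).
It fails at once if the timer box is shifted by more than 25 mm or tipped (distance of timer from where it was at the start of the episode above 0.025 m or angle between timer's own z axis and vertical above 0.3 rad).
It also fails if it takes over 136 s, if anything falls off the work surface, if the arm or the gripper's body presses on something with over 40 N, if the wrist force passes 120 N, or if a joint passes its speed limit or range.

## Working session

There is one attempt and no reset: what is moved stays moved. The work goes in short steps, Python scripts to look and compute and a tool call to move; the robot and the scene stay as the last step left them, time stands still between calls to the robot, and variables do not carry over. Pictures are saved under pics/ and viewed, at most 14 in all, crops included, and the job is handed in when it is done.

Besides the shell and the picture viewer there is one more tool, called after "Call:" by a JSON object that holds its "fn" and its "kwargs", one argument or row to a line. jog_arm: Moves the arm, as the interface text tells. Its arguments: {"type":"object","properties":{"series":{"type":"array"},"grip_force":{"type":"number"}},"required":["series"]}

```bash
mkdir -p pics; ls; cat > h.py <<'E'
import sys; sys.path.insert(0,'.')
import numpy as np, cv2
from scipy.spatial.transform import Rotation as Rn
from cell import manip
def grab(name):
    s=manip.read_state(); c=manip.camera(name); f=192/np.tan(np.radians(c['vfov'])/2)
    c['K']=np.array([[f,0,c['cx']],[0,f,c['cy']],[0,0,1]]); c['D']=np.array([c['k1'],0,0,0],float)
    if 'hand_eye' in c:
        T=np.eye(4); T[:3,:3]=Rn.from_euler('xyz',s['eef_rot']).as_matrix(); T[:3,3]=s['eef_pos']
        M=np.linalg.inv(T@np.array(c['hand_eye'])); c['R']=M[:3,:3]; c['t']=M[:3,3]
    c['R']=np.array(c['R']); c['t']=np.array(c['t']); return c
def save(c,fn): cv2.imwrite('pics/'+fn,c['frame'][:,:,::-1])
def onplane(c,uv,z):
    p=cv2.undistortPoints(np.array(uv,float).reshape(-1,1,2),c['K'],c['D']).reshape(-1,2)
    d=np.c_[p,np.ones(len(p))]@c['R']; o=-c['R'].T@c['t']
    return o+d*((z-o[2])/d[:,2])[:,None]
def proj(c,X):
    return cv2.projectPoints(np.array(X,float).reshape(-1,1,3),cv2.Rodrigues(c['R'])[0],c['t'],c['K'],c['D'])[0].reshape(-1,2)
E
python3 - <<'E'
from h import *
print(manip.read_state(), manip.finger_overhang)
for n in('top','scene'):
    c=grab(n); print(n,c['vfov'],c['k1'],-c['R'].T@c['t']); cv2.imwrite(f'pics/{n}0.png',cv2.resize(c['frame'][:,:,::-1],(800,600),interpolation=cv2.INTER_CUBIC)); np.save(n+'0.npy',c,allow_pickle=True)
E
```

```text
pics
{'clock': 0.0, 'joints': array([ 1.21240720e+00,  3.00427252e-01,  1.52158684e+00,  2.51586095e-06,
        1.32066095e+00, -6.65943339e-02]), 'qd': array([-1.01150246e-03, -3.53765496e-05, -1.50226873e-03, -4.69994722e-04,
        6.68807279e-04,  1.16191076e-03]), 'effort': array([ 8.42059144e-04, -5.31795073e+01, -3.52744532e+01,  7.08994735e-02,
        2.43010547e-02, -7.59577097e-05]), 'eef_pos': array([158.13223712, 526.5206909 , 212.90793154]), 'eef_rot': array([-3.14051283e+00, -7.44588837e-05,  2.84979720e+00]), 'wrist_force': array([-0.11441208, -0.01122008, -0.03955929]), 'moment': array([-0.07879755, -0.01393532, -0.02461825]), 'finger_force': 0.0, 'finger_gap': 94.30959235801869} 8.0
top 52.40329931718271 -0.1334758627574985 [ 470.16564407  -40.27790791 1130.61451722]
scene 51.415814486890326 -0.07598090261436809 [968.49191217 233.43686119 777.14058998]
```

View pics/top0.png

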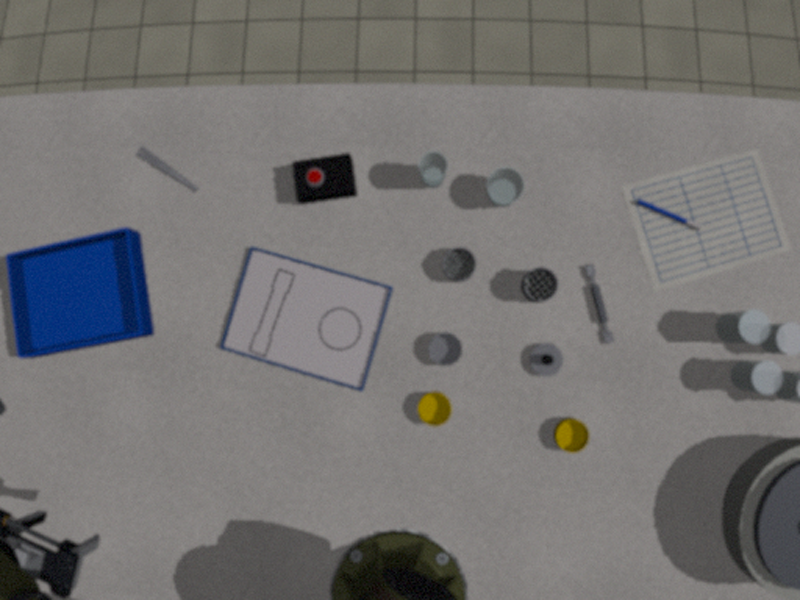

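View pics/scene0.png

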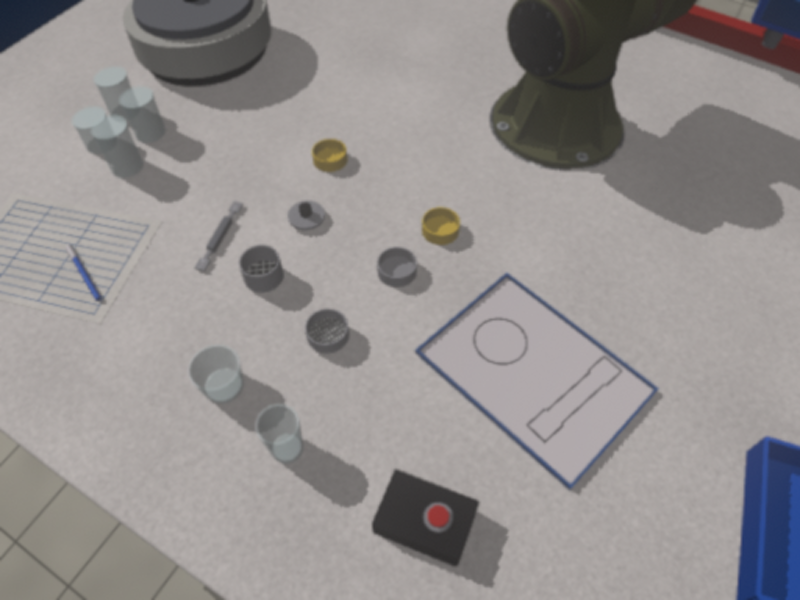

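Top view (800 px scale): pan (442,349), fine (458,264), coarse (539,284), lid (543,358), spatula (597,303), circle (340,328), outline (271,313). The yellow decoys are at (434,408) and (571,435). I'll project these now and refine with the wrist camera.

```bash
python3 - <<'E'
from h import *
c=np.load('top0.npy',allow_pickle=True).item(); d=np.load('scene0.npy',allow_pickle=True).item()
S=512/800
for n,a,b,z in[('pan',(445,349),(397,261),24),('fine',(459,264),(327,325),31),('coarse',(540,284),(262,260),47),('lid',(544,359),(306,213),13),('spat',(597,303),(221,229),7),('circ',(340,328),(501,341),4),('outl',(272,313),(574,399),4),
 ('outA',(285,273),(0,0),4),('outB',(259,353),(0,0),4),('spA',(588,271),(0,0),7),('spB',(607,338),(0,0),7),('tallb',(433,160),(279,420),80),('lowb',(505,180),(216,362),55)]:
    print(n,onplane(c,[np.array(a)*S],z)[0].round(1),onplane(d,[np.array(b)*S],z)[0].round(1))
w=grab('wrist'); print(w['vfov'],w['k1'],w['cx'],w['cy'],np.array(w['hand_eye']).round(3))
E
```

```text
pan [460.1 -77.2  24. ] [462.6 -76.8  24. ]
fine [ 614.5 -100.1   31. ] [617.1 -99.   31. ]
coarse [ 579.  -244.5   47. ] [ 580.6 -241.1   47. ]
lid [ 444.8 -259.3   13. ] [ 446.8 -262.4   13. ]
spat [ 549.6 -359.1    7. ] [ 543.1 -365.6    7. ]
circ [495.  117.3   4. ] [496.8 120.1   4. ]
outl [520.5 246.6   4. ] [528.5 247.4   4. ]
outA [596.2 224.3   4. ] [  253.8 -1334.9     4. ]
outB [445.1 269.1   4. ] [  253.8 -1334.9     4. ]
spA [ 609.  -342.2    7. ] [  256.6 -1328.8     7. ]
spB [ 485.  -378.1    7. ] [  256.6 -1328.8     7. ]
tallb [792.6 -49.6  80. ] [782.  -49.3  80. ]
lowb [ 765.4 -180.    55. ] [ 752.7 -181.4   55. ]
69.2957172818463 -0.049226933946688 257.8801345813951 191.65650585950524 [[  -0.      -0.957   -0.289   84.52 ]
 [   1.      -0.       0.       0.438]
 [  -0.      -0.289    0.957 -170.858]
 [   0.       0.       0.       1.   ]]
```

Call:
{"fn": "jog_arm", "kwargs": {
  "series": [
    [0.7,-0.85,0,0,0,0,0],
    [0.7,-0.85,0,0,0,0,0],
    [0.7,-0.85,0,0,0,0,0],
    [0.7,-0.85,0,0,0,0,0]
  ]
}}

```text
clock: 0.48
eef_pos: [244.7, 421.3, 213.3]
eef_rot: [-3.141, 0.001, 2.847]
wrist_force: [-0.5, -0.1, 0.4]
finger_gap: 93.9
finger_force: 0.0
```

Call:
{"fn": "jog_arm", "kwargs": {
  "series": [
    [0.7,-0.85,0,0,0,0,0],
    [0.7,-0.85,0,0,0,0,0],
    [0.7,-0.85,0,0,0,0,0],
    [0.7,-0.85,0,0,0,0,0]
  ]
}}

```text
clock: 0.82
eef_pos: [328.7, 319.4, 213.4]
eef_rot: [-3.141, 0.001, 2.847]
wrist_force: [-0.2, 1.3, 0.7]
finger_gap: 93.8
finger_force: 0.0
```

Call:
{"fn": "jog_arm", "kwargs": {
  "series": [
    [0.7,-0.85,0,0,0,0,0],
    [0.7,-0.85,0,0,0,0,0],
    [0.7,-0.85,0,0,0,0,0],
    [0.7,-0.85,0,0,0,0,0],
    [0.7,-0.85,0,0,0,0,0],
    [0.7,-0.85,0,0,0,0,0],
    [0.7,-0.85,0,0,0,0,0],
    [0.7,-0.85,0,0,0,0,0]
  ]
}}

```text
clock: 1.48
eef_pos: [409.5, 221.9, 213.5]
eef_rot: [3.141, -0.0, 2.852]
wrist_force: [0.2, -0.3, 0.0]
finger_gap: 93.9
finger_force: 0.0
```

```bash
python3 - <<'E'
from h import *
c=grab('wrist'); save(c,'w1.png'); s=manip.read_state(); print(s['clock'],s['eef_pos'],s['eef_rot']); np.save('w1.npy',c,allow_pickle=True)
print(proj(c,[[495,118,4],[520,246,4]]))
E
```

```text
1.5333 [409.52728153 221.84525228 213.50117357] [ 3.14145504e+00 -2.82390655e-05  2.85169054e+00]
[[208.10978393 242.89681713]
 [293.88479342 235.35381004]]
```

View pics/w1.png

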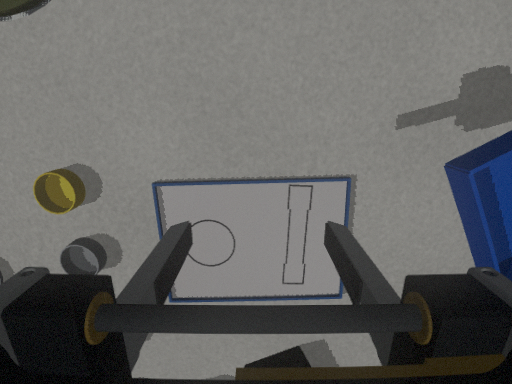

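```bash
cat >> h.py <<'E'
from scipy.optimize import least_squares
def fitcirc(P,r=None):
    P=P[:,:2]; c0=np.r_[P.mean(0),r or 30]
    f=lambda q:np.hypot(*(P-q[:2]).T)-(r or q[2])
    return least_squares(f,c0,loss='soft_l1',f_scale=1.0).x
E
python3 - <<'E'
from h import *
c=np.load('w1.npy',allow_pickle=True).item(); g=cv2.cvtColor(c['frame'],cv2.COLOR_RGB2GRAY)
bh=cv2.morphologyEx(g,cv2.MORPH_BLACKHAT,np.ones((9,9)))
v,u=np.nonzero(bh>25); X=onplane(c,np.c_[u,v],4)
r=np.hypot(X[:,0]-495,X[:,1]-119); P=X[(r>28)&(r<48)]; q=fitcirc(P); print('circ',q,len(P))
q=fitcirc(P,38); print(q[:2])
m=(u>276)&(u<320)&(v>181)&(v<289); P=X[m,:2].astype(np.float32); k=cv2.minAreaRect(P); print(k, len(P))
s=manip.read_state()['eef_pos']; print(q[:2]-s[:2])
E
```

```text
circ [495.72150166 118.90835055  38.16156015] 239
[495.75024244 118.99907471]
((521.65380859375, 248.05874633789062), (49.59449768066406, 170.96896362304688), 76.59906768798828) 470
[  86.22296091 -102.84617756]
```

Call:
{"fn": "jog_arm", "kwargs": {
  "series": [
    [0.17,-1,-0.1,0,0,0,0],
    [0.17,-1,-0.1,0,0,0,0],
    [0.17,-1,-0.1,0,0,0,0]
  ]
}}

```text
clock: 1.78
eef_pos: [430.2, 100.3, 201.3]
eef_rot: [3.142, 0.0, 2.853]
wrist_force: [0.8, 1.4, 0.2]
finger_gap: 94.0
finger_force: 0.0
```

Call:
{"fn": "jog_arm", "kwargs": {
  "series": [
    [0.17,-1,-0.1,0,0,0,0],
    [0.17,-1,-0.1,0,0,0,0],
    [0.17,-1,-0.1,0,0,0,0]
  ]
}}

```text
clock: 2.03
eef_pos: [450.9, -20.5, 189.5]
eef_rot: [3.141, 0.001, 2.851]
wrist_force: [0.6, 0.8, 0.6]
finger_gap: 93.9
finger_force: 0.0
```

Call:
{"fn": "jog_arm", "kwargs": {
  "series": [
    [0.1,-0.49,-0.1,0,0,0,0],
    [0.1,-0.49,-0.1,0,0,0,0],
    [0.1,-0.49,-0.1,0,0,0,0],
    [0.1,-0.49,-0.1,0,0,0,0],
    [0.1,-0.49,-0.1,0,0,0,0],
    [0.1,-0.49,-0.1,0,0,0,0]
  ]
}}

```text
clock: 2.53
eef_pos: [463.1, -76.8, 177.8]
eef_rot: [3.141, 0.0, 2.852]
wrist_force: [0.7, -0.5, -0.3]
finger_gap: 93.9
finger_force: 0.0
```

```bash
python3 - <<'E'
from h import *
c=grab('wrist'); save(c,'w2.png'); s=manip.read_state(); print(s['clock'],s['eef_pos'],s['eef_rot']); np.save('w2.npy',c,allow_pickle=True)
print(proj(c,[[461,-77,24],[615,-100,31],[579,-243,47]]))
E
```

```text
2.5833 [463.09581433 -76.83483645 177.79204542] [3.14149757e+00 5.56966473e-04 2.85164719e+00]
[[256.80674027 179.30533442]
 [273.22762658 291.43218401]
 [161.31545325 302.6066811 ]]
```

View pics/w2.png

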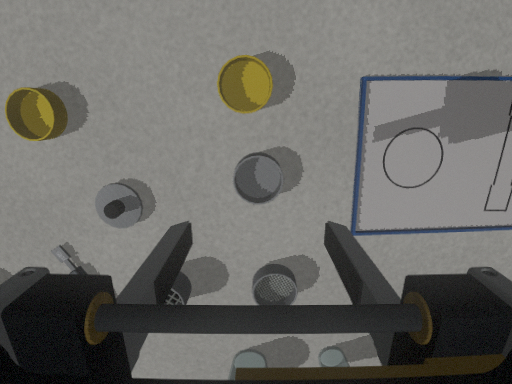

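```bash
cat >> h.py <<'E'
def rim(c,x,y,z,r=31,tol=5):
    g=cv2.GaussianBlur(cv2.cvtColor(c['frame'],cv2.COLOR_RGB2GRAY),(3,3),0); e=cv2.Canny(g,30,70)
    v,u=np.nonzero(e); X=onplane(c,np.c_[u,v],z)[:,:2]; q=np.array([x,y],float)
    for t in (tol+2,tol,3,2,2):
        d=np.abs(np.hypot(*(X-q).T)-r); P=X[d<t]; f=lambda k:np.hypot(*(P-k).T)-r
        q=least_squares(f,q,loss='soft_l1',f_scale=0.7).x
    return q.round(1),len(P),np.abs(f(q)).mean().round(2)
E
python3 - <<'E'
from h import *
c=np.load('w2.npy',allow_pickle=True).item()
print(rim(c,461,-77,24),rim(c,461,-77,24,28.5),rim(c,461,-77,0))
print(rim(c,615,-100,31),rim(c,446,-260,13),rim(c,495,119,4,38))
im=c['frame'][:,:,::-1].copy()
def dr(x,y,z,r,col):
    a=np.linspace(0,6.28,60); p=proj(c,np.c_[x+r*np.cos(a),y+r*np.sin(a),0*a+z]); cv2.polylines(im,[(p*16).round().astype(np.int32)],True,col,1,cv2.LINE_AA,4)
for x,y,z,r in((461,-77,24,31),(615,-100,31,31),(446,-260,13,31),(495,119,4,38)):
    q=rim(c,x,y,z,r)[0]; dr(q[0],q[1],z,r,(0,0,255))
cv2.imwrite('pics/w2f.png',cv2.resize(im[40:320,80:460],(760,560)))
E
```

```text
(array([460. , -74.9]), 154, np.float64(0.66)) (array([460.8, -76.1]), 126, np.float64(0.76)) (array([462. , -76.3]), 145, np.float64(0.93))
(array([ 616.9, -100.1]), 90, np.float64(0.66)) (array([ 446.1, -261.2]), 172, np.float64(0.87)) (array([497.1, 120.8]), 263, np.float64(0.93))
```

View pics/w2f.png

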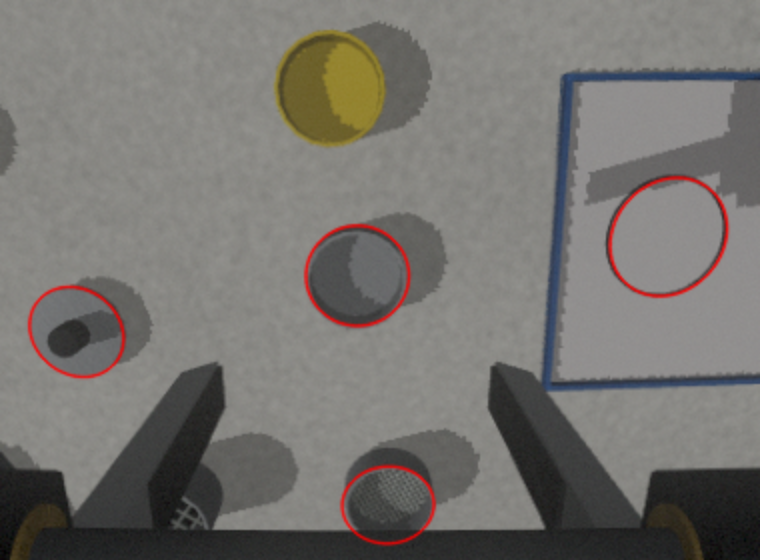

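The red fits lie well on the pan and circle; pan ≈ (460.5,-75.8) and circle ≈ (496,120). Next I descend and grasp the pan.

Call:
{"fn": "jog_arm", "kwargs": {
  "series": [
    [-0.022,0.009,-0.3,0,0,0,0],
    [-0.022,0.009,-0.6,0,0,0,0],
    [-0.022,0.009,-0.9,0,0,0,0],
    [-0.022,0.009,-1,0,0,0,0]
  ],
  "grip_force": 20
}}

```text
clock: 2.92
eef_pos: [458.4, -75.5, 53.6]
eef_rot: [-3.141, -0.005, 2.851]
wrist_force: [-0.8, -0.1, -0.3]
finger_gap: 94.0
finger_force: 0.0
```

Call:
{"fn": "jog_arm", "kwargs": {
  "series": [
    [0,0,-0.15,0,0,0,0],
    [0,0,-0.28,0,0,0,0],
    [0,0,-0.35,0,0,0,0],
    [0,0,-0.39,0,0,0,0],
    [0,0,-0.39,0,0,0,0],
    [0,0,-0.39,0,0,0,0]
  ]
}}

```text
clock: 3.42
eef_pos: [460.7, -76.8, 11.3]
eef_rot: [3.142, 0.001, 2.85]
wrist_force: [0.4, -0.4, 0.4]
finger_gap: 94.1
finger_force: 0.0
```

Call:
{"fn": "jog_arm", "kwargs": {
  "series": [
    [0,0,0,0,0,0,1],
    [0,0,0,0,0,0,1],
    [0,0,0,0,0,0,1],
    [0,0,0,0,0,0,1],
    [0,0,0,0,0,0,1],
    [0,0,0,0,0,0,1],
    [0,0,0,0,0,0,1],
    [0,0,0,0,0,0,1]
  ]
}}

```text
clock: 4.08
eef_pos: [460.5, -77.0, 10.8]
eef_rot: [3.142, 0.0, 2.85]
wrist_force: [-0.9, -0.0, 3.4]
finger_gap: 61.0
finger_force: 21.5
```

Call:
{"fn": "jog_arm", "kwargs": {
  "series": [
    [0,0,0.15,0,0,0,1],
    [0,0,0.4,0,0,0,1],
    [0,0.1,0.5,0,0,0,1],
    [0.05,0.3,0.5,0,0,0,1],
    [0.1,0.55,0.5,0,0,0,1],
    [0.15,0.82,0.5,0,0,0,1],
    [0.15,0.82,0.5,0,0,0,1]
  ]
}}

```text
clock: 4.67
eef_pos: [478.8, 25.2, 70.6]
eef_rot: [3.141, 0.0, 2.853]
wrist_force: [1.2, -0.5, -1.6]
finger_gap: 60.8
finger_force: 21.3
```

Call:
{"fn": "jog_arm", "kwargs": {
  "series": [
    [0.07,0.3,0,0,0,0,1],
    [0.12,0.6,0,0,0,0,1],
    [0.15,0.82,0,0,0,0,1],
    [0.15,0.82,0,0,0,0,1],
    [0.15,0.82,0,0,0,0,1]
  ]
}}

```text
clock: 5.08
eef_pos: [496.1, 120.5, 70.2]
eef_rot: [-3.141, -0.001, 2.852]
wrist_force: [0.2, 0.2, -1.8]
finger_gap: 60.9
finger_force: 21.3
```

```bash
python3 - <<'E'
from h import *
c=grab('wrist'); save(c,'w3.png'); s=manip.read_state(); print(s['clock'],s['eef_pos'],s['eef_rot'],s['finger_gap']); np.save('w3.npy',c,allow_pickle=True)
E
```

```text
5.1333 [496.07091667 119.58678658  70.25049594] [-3.14102315e+00 -6.89117097e-04  2.85067740e+00] 60.77563211689308
```

View pics/w3.png

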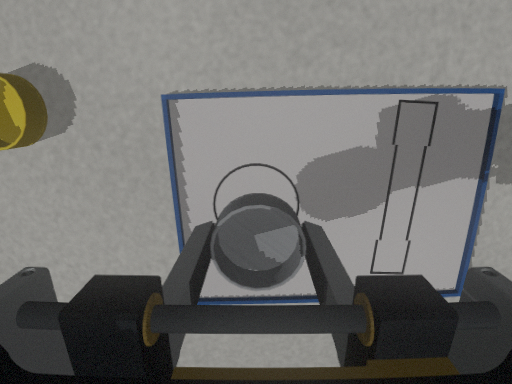

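```bash
python3 - <<'E'
from h import *
c=np.load('w3.npy',allow_pickle=True).item()
print(rim(c,496,120,4,38,4), rim(c,496,120,84,31,4), rim(c,496,120,84,28.5,3))
g=cv2.cvtColor(c['frame'],cv2.COLOR_RGB2GRAY); bh=cv2.morphologyEx(g,cv2.MORPH_BLACKHAT,np.ones((7,7)))
m=np.zeros_like(g); m[97:280,366:444]=1; m=((bh>22)&(m>0)).astype(np.uint8)
n,l,st,_=cv2.connectedComponentsWithStats(m,connectivity=8); k=[i for i in range(1,n) if st[i,4]>25]; print(st[k])
v,u=np.nonzero(np.isin(l,k)); X=onplane(c,np.c_[u,v],4)[:,:2].astype(np.float32); print(cv2.minAreaRect(X))
E
```

```text
(array([495.7, 119.2]), 375, np.float64(1.2)) (array([494.5, 121.7]), 371, np.float64(0.91)) (array([497. , 120.8]), 463, np.float64(0.94))
[[379  99  60 142 655]
 [370 146  57 128 551]]
((523.6762084960938, 248.81149291992188), (34.98228073120117, 164.2273712158203), 71.51519775390625)
```

Call:
{"fn": "jog_arm", "kwargs": {
  "series": [
    [0,0,-0.2,0,0,0,1],
    [0,0,-0.35,0,0,0,1],
    [0,0,-0.42,0,0,0,1],
    [0,0,-0.455,0,0,0,1],
    [0,0,-0.455,0,0,0,1]
  ]
}}

```text
clock: 5.55
eef_pos: [496.3, 119.1, 15.8]
eef_rot: [-3.141, -0.001, 2.849]
wrist_force: [0.0, -0.1, -1.4]
finger_gap: 60.8
finger_force: 21.3
```

Call:
{"fn": "jog_arm", "kwargs": {
  "series": [
    [0,0,0,0,0,0,0],
    [0,0,0,0,0,0,0],
    [0,0,0,0,0,0,0],
    [0,0,0,0,0,0,0],
    [0,0,0,0,0,0,0]
  ]
}}

```text
clock: 5.97
eef_pos: [496.6, 119.9, 16.4]
eef_rot: [3.141, 0.001, 2.85]
wrist_force: [0.5, 0.4, 0.2]
finger_gap: 91.0
finger_force: 0.0
```

Call:
{"fn": "jog_arm", "kwargs": {
  "series": [
    [0,0,0.3,0,0,0,0],
    [0,0,0.6,0,0,0,0],
    [0,0,0.9,0,0,0,0],
    [0,0,1,0,0,0,0],
    [0,0,1,0,0,0,0]
  ]
}}

```text
clock: 6.38
eef_pos: [497.8, 120.1, 139.6]
eef_rot: [3.139, 0.005, 2.85]
wrist_force: [-0.0, 1.0, -0.8]
finger_gap: 94.2
finger_force: 0.0
```

```bash
python3 - <<'E'
from h import *
c=grab('wrist'); save(c,'w4.png'); s=manip.read_state(); print(s['clock'],s['eef_pos'],s['eef_rot'],s['finger_gap']); np.save('w4.npy',c,allow_pickle=True)
print(rim(c,496,120,28,31,4), rim(c,496,120,28,28.5,4),rim(c,496,120,4,38,4))
E
```

```text
6.4333 [496.91264897 119.95039484 137.32112781] [3.14030131e+00 2.63084698e-03 2.84986961e+00] 93.81550504383347
(array([495.5, 120.4]), 192, np.float64(0.71)) (array([498.3, 119.5]), 200, np.float64(0.78)) (array([497.7, 118.8]), 268, np.float64(0.81))
```

View pics/w4.png

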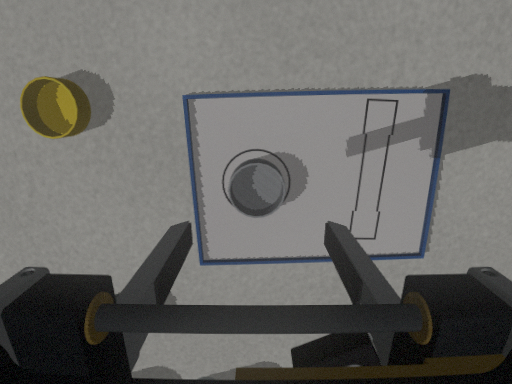

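Call:
{"fn": "jog_arm", "kwargs": {
  "series": [
    [0.15,-0.3,0.1,0,0,0,0],
    [0.3,-0.6,0.2,0,0,0,0],
    [0.45,-0.9,0.2,0,0,0,0],
    [0.5,-0.92,0.2,0,0,0,0]
  ]
}}

```text
clock: 6.77
eef_pos: [557.6, 4.6, 158.9]
eef_rot: [-3.141, -0.0, 2.846]
wrist_force: [-0.9, -0.4, -0.2]
finger_gap: 94.2
finger_force: 0.0
```

Call:
{"fn": "jog_arm", "kwargs": {
  "series": [
    [0.15,-0.3,0,0,0,0,0],
    [0.3,-0.6,0,0,0,0,0],
    [0.45,-0.9,0,0,0,0,0],
    [0.5,-0.92,0,0,0,0,0],
    [0.5,-0.92,0,0,0,0,0],
    [0.5,-0.92,0,0,0,0,0]
  ]
}}

```text
clock: 7.27
eef_pos: [615.7, -100.4, 158.3]
eef_rot: [-3.142, -0.003, 2.85]
wrist_force: [-0.5, 0.7, -0.5]
finger_gap: 94.5
finger_force: 0.0
```

```bash
python3 - <<'E'
from h import *
c=grab('wrist'); save(c,'w5.png'); s=manip.read_state(); print(s['clock'],s['eef_pos'],s['eef_rot'],s['finger_gap']); np.save('w5.npy',c,allow_pickle=True)
print(rim(c,616.5,-100,31,31,4), rim(c,616.5,-100,31,28.5,4),rim(c,580,-242,47,31,5),rim(c,446,-261,13))
im=c['frame'][:,:,::-1].copy()
for x,y,z,r in((616.5,-100,31,31),(616.5,-100,31,28.5),(580,-242,47,31),(446,-261,13,31)):
    q=rim(c,x,y,z,r,4)[0]
    a=np.linspace(0,6.28,60); p=proj(c,np.c_[q[0]+r*np.cos(a),q[1]+r*np.sin(a),0*a+z]); cv2.polylines(im,[(p*16).round().astype(np.int32)],True,(0,0,255),1,cv2.LINE_AA,4)
cv2.imwrite('pics/w5f.png',cv2.resize(im,(800,600)))
E
```

```text
7.3167 [615.70381554 -99.83050826 158.85746171] [ 3.14157169e+00 -2.01355283e-03  2.85054251e+00] 94.18272877070342
(array([614.8, -97.9]), 163, np.float64(0.66)) (array([618.1, -99.6]), 183, np.float64(0.54)) (array([ 582.4, -243.1]), 169, np.float64(1.01)) (array([ 446.8, -261. ]), 244, np.float64(0.89))
```

View pics/w5f.png

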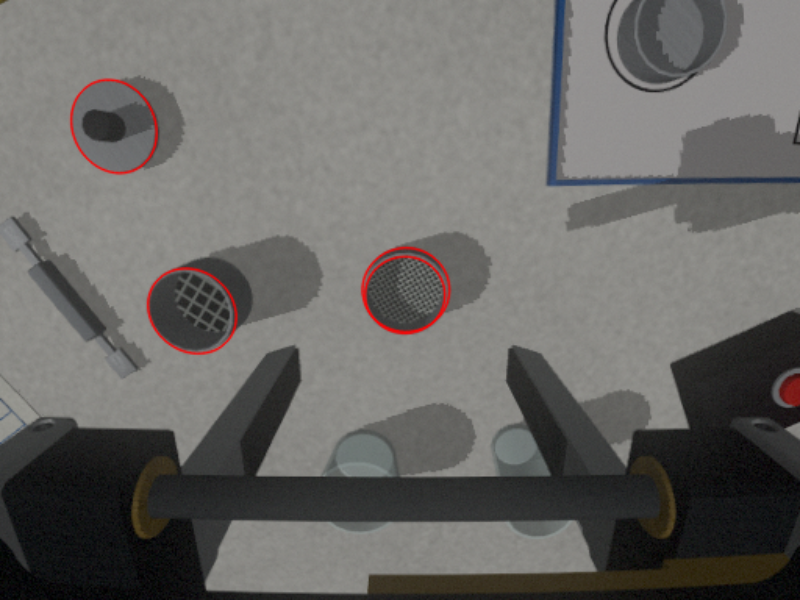

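Call:
{"fn": "jog_arm", "kwargs": {
  "series": [
    [0.007,0.008,-0.3,0,0,0,0],
    [0.007,0.008,-0.6,0,0,0,0],
    [0.007,0.008,-0.9,0,0,0,0],
    [0.007,0.008,-1,0,0,0,0],
    [0.007,0.008,-1,0,0,0,0]
  ]
}}

```text
clock: 7.73
eef_pos: [615.4, -98.5, 37.2]
eef_rot: [-3.141, -0.006, 2.851]
wrist_force: [0.3, -0.3, -0.0]
finger_gap: 93.8
finger_force: 0.0
```

Call:
{"fn": "jog_arm", "kwargs": {
  "series": [
    [0,0,-0.12,0,0,0,0],
    [0,0,-0.19,0,0,0,0],
    [0,0,-0.19,0,0,0,0],
    [0,0,-0.19,0,0,0,0]
  ]
}}

```text
clock: 8.07
eef_pos: [617.7, -99.8, 18.5]
eef_rot: [3.142, 0.001, 2.85]
wrist_force: [0.0, -0.4, 0.7]
finger_gap: 94.0
finger_force: 0.0
```

Call:
{"fn": "jog_arm", "kwargs": {
  "series": [
    [0,0,0,0,0,0,1],
    [0,0,0,0,0,0,1],
    [0,0,0,0,0,0,1],
    [0,0,0,0,0,0,1],
    [0,0,0,0,0,0,1],
    [0,0,0,0,0,0,1],
    [0,0,0,0,0,0,1],
    [0,0,0,0,0,0,1]
  ]
}}

```text
clock: 8.73
eef_pos: [617.3, -100.0, 17.5]
eef_rot: [3.142, 0.0, 2.85]
wrist_force: [-0.8, 0.6, 3.5]
finger_gap: 61.2
finger_force: 20.0
```

Call:
{"fn": "jog_arm", "kwargs": {
  "series": [
    [0,0,0.15,0,0,0,1],
    [0,0,0.4,0,0,0,1],
    [-0.05,0.1,0.6,0,0,0,1],
    [-0.2,0.37,0.6,0,0,0,1],
    [-0.35,0.64,0.6,0,0,0,1],
    [-0.5,0.91,0.6,0,0,0,1],
    [-0.5,0.91,0.6,0,0,0,1]
  ]
}}

```text
clock: 9.32
eef_pos: [554.5, 13.5, 89.0]
eef_rot: [3.141, -0.002, 2.853]
wrist_force: [-1.0, -0.3, -1.3]
finger_gap: 61.3
finger_force: 20.0
```

Call:
{"fn": "jog_arm", "kwargs": {
  "series": [
    [-0.15,0.27,0,0,0,0,1],
    [-0.3,0.54,0,0,0,0,1],
    [-0.45,0.81,0,0,0,0,1],
    [-0.5,0.91,0,0,0,0,1],
    [-0.5,0.91,0,0,0,0,1],
    [-0.5,0.91,0,0,0,0,1]
  ]
}}

```text
clock: 9.82
eef_pos: [497.5, 118.4, 89.3]
eef_rot: [-3.141, 0.0, 2.851]
wrist_force: [0.1, -0.8, -0.4]
finger_gap: 61.2
finger_force: 20.0
```

```bash
python3 - <<'E'
from h import *
c=grab('wrist'); save(c,'w6.png'); P=[]
for i in range(5): s=manip.read_state(); P.append(s['eef_pos'])
print(s['clock'],np.mean(P,0),s['eef_rot'],s['finger_gap']); np.save('w6.npy',c,allow_pickle=True)
z=s['eef_pos'][2]+15
print(rim(c,496.5,120,z,31,4), rim(c,496.5,120,z,28.5,4))
E
```

```text
9.8667 [497.79490153 117.74665583  89.26545826] [-3.14149382e+00  3.47455153e-04  2.84989396e+00] 61.35148647396237
(array([497.3, 118.4]), 379, np.float64(0.79)) (array([498.8, 118.8]), 513, np.float64(0.95))
```

View pics/w6.png

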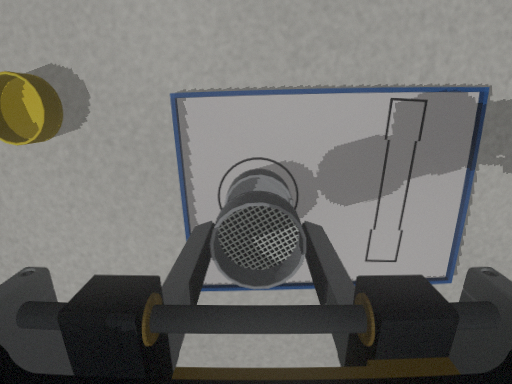

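Call:
{"fn": "jog_arm", "kwargs": {
  "series": [
    [-0.012,0.017,-0.1,0,0,0,1],
    [-0.012,0.017,-0.25,0,0,0,1],
    [-0.012,0.017,-0.33,0,0,0,1],
    [-0.012,0.017,-0.36,0,0,0,1],
    [-0.012,0.017,-0.38,0,0,0,1],
    [-0.012,0.017,-0.4,0,0,0,1],
    [-0.012,0.017,-0.42,0,0,0,1],
    [-0.012,0.017,-0.42,0,0,0,1]
  ]
}}

```text
clock: 10.53
eef_pos: [495.9, 120.3, 38.9]
eef_rot: [3.141, 0.0, 2.85]
wrist_force: [0.1, 0.0, -2.0]
finger_gap: 60.9
finger_force: 20.0
```

```bash
python3 - <<'E'
from h import *
P=[]
for i in range(4): grab('wrist'); s=manip.read_state(); P.append(np.r_[s['eef_pos'],s['wrist_force']])
print(np.mean(P,0).round(2))
E
```

```text
[ 4.9595e+02  1.2044e+02  3.9150e+01  3.0000e-02 -2.1000e-01 -1.1700e+00]
```

Call:
{"fn": "jog_arm", "kwargs": {
  "series": [
    [0,0,-0.004,0,0,0,0],
    [0,0,-0.004,0,0,0,0],
    [0,0,-0.004,0,0,0,0],
    [0,0,-0.004,0,0,0,0],
    [0,0,-0.004,0,0,0,0]
  ]
}}

```text
clock: 11.15
eef_pos: [495.8, 120.4, 38.4]
eef_rot: [3.142, 0.0, 2.85]
wrist_force: [0.5, -0.4, -0.2]
finger_gap: 91.0
finger_force: 0.0
```

Call:
{"fn": "jog_arm", "kwargs": {
  "series": [
    [0,0,0.2,0,0,0,0],
    [0,0,0.5,0,0,0,0],
    [0,0,0.8,0,0,0,0],
    [0,0,1,0,0,0,0],
    [0,0,1,0,0,0,0]
  ]
}}

```text
clock: 11.57
eef_pos: [497.7, 120.8, 163.5]
eef_rot: [3.138, 0.007, 2.85]
wrist_force: [-0.3, -0.4, 0.2]
finger_gap: 93.8
finger_force: 0.0
```

```bash
python3 - <<'E'
from h import *
c=grab('wrist'); s=manip.read_state(); print(s['clock'],s['eef_pos'],s['eef_rot'],s['finger_gap']); np.save('w7.npy',c,allow_pickle=True)
for z in(52,28): print(rim(c,496.5,120,z,31,4), rim(c,496.5,120,z,28.5,4))
u=c['frame'][100:280,170:340,::-1]; cv2.imwrite('pics/w7.png',cv2.resize(u,None,fx=3,fy=3,interpolation=cv2.INTER_CUBIC))
E
```

```text
11.6167 [496.78734966 120.59843714 160.70771627] [3.13949892 0.0042046  2.84976803] 94.34230316816526
(array([493.1, 121.7]), 192, np.float64(0.76)) (array([496.5, 120.2]), 199, np.float64(0.57))
(array([494.7, 120.5]), 168, np.float64(0.76)) (array([497. , 119.2]), 170, np.float64(0.92))
```

View pics/w7.png

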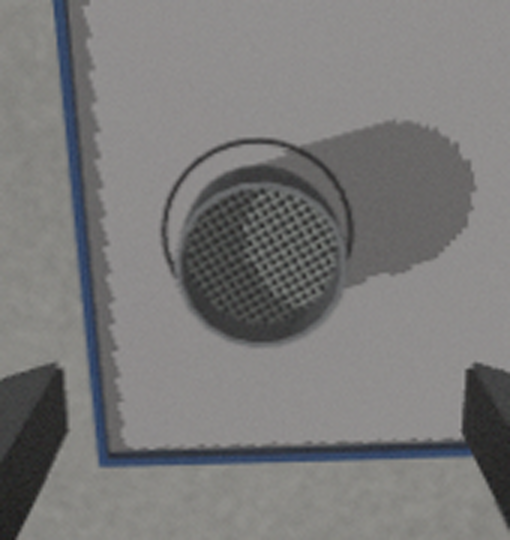

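Call:
{"fn": "jog_arm", "kwargs": {
  "series": [
    [0.07,-0.3,0,0,0,0,0],
    [0.14,-0.6,0,0,0,0,0],
    [0.21,-0.9,0,0,0,0,0],
    [0.24,-1,0,0,0,0,0]
  ]
}}

```text
clock: 11.95
eef_pos: [524.6, -3.1, 157.1]
eef_rot: [-3.141, -0.001, 2.848]
wrist_force: [0.1, 0.6, 0.7]
finger_gap: 93.8
finger_force: 0.0
```

Call:
{"fn": "jog_arm", "kwargs": {
  "series": [
    [0.07,-0.3,0,0,0,0,0],
    [0.14,-0.6,0,0,0,0,0],
    [0.21,-0.9,0,0,0,0,0],
    [0.24,-1,0,0,0,0,0]
  ]
}}

```text
clock: 12.28
eef_pos: [553.4, -123.1, 157.0]
eef_rot: [-3.141, -0.001, 2.847]
wrist_force: [-0.4, 0.9, -0.5]
finger_gap: 93.7
finger_force: 0.0
```

Call:
{"fn": "jog_arm", "kwargs": {
  "series": [
    [0.07,-0.3,0,0,0,0,0],
    [0.14,-0.6,0,0,0,0,0],
    [0.21,-0.9,0,0,0,0,0],
    [0.24,-1,0,0,0,0,0],
    [0.24,-1,0,0,0,0,0],
    [0.24,-1,0,0,0,0,0]
  ]
}}

```text
clock: 12.78
eef_pos: [581.9, -239.0, 157.0]
eef_rot: [3.141, -0.002, 2.849]
wrist_force: [0.6, 0.5, -0.0]
finger_gap: 93.8
finger_force: 0.0
```

```bash
python3 - <<'E'
from h import *
c=grab('wrist'); s=manip.read_state(); print(s['clock'],s['eef_pos'],s['eef_rot'],s['finger_gap']); np.save('w8.npy',c,allow_pickle=True)
print(rim(c,582,-243,47,31,4), rim(c,582,-243,47,28.5,4),rim(c,446,-261,13))
im=c['frame'][:,:,::-1].copy()
for x,y,z,r in((582,-243,47,31),(582,-243,47,28.5),(446,-261,13,31)):
    q=rim(c,x,y,z,r,4)[0]
    a=np.linspace(0,6.28,60); p=proj(c,np.c_[q[0]+r*np.cos(a),q[1]+r*np.sin(a),0*a+z]); cv2.polylines(im,[(p*16).round().astype(np.int32)],True,(0,0,255),1,cv2.LINE_AA,4)
cv2.imwrite('pics/w8f.png',cv2.resize(im,(800,600)))
E
```

```text
12.8333 [ 581.93671427 -238.37622116  157.39096112] [ 3.14113397e+00 -1.62869035e-03  2.85009692e+00] 93.8786881666414
(array([ 581.2, -242.6]), 144, np.float64(0.81)) (array([ 582.2, -245.4]), 184, np.float64(0.54)) (array([ 447. , -261.4]), 236, np.float64(0.72))
```

View pics/w8f.png

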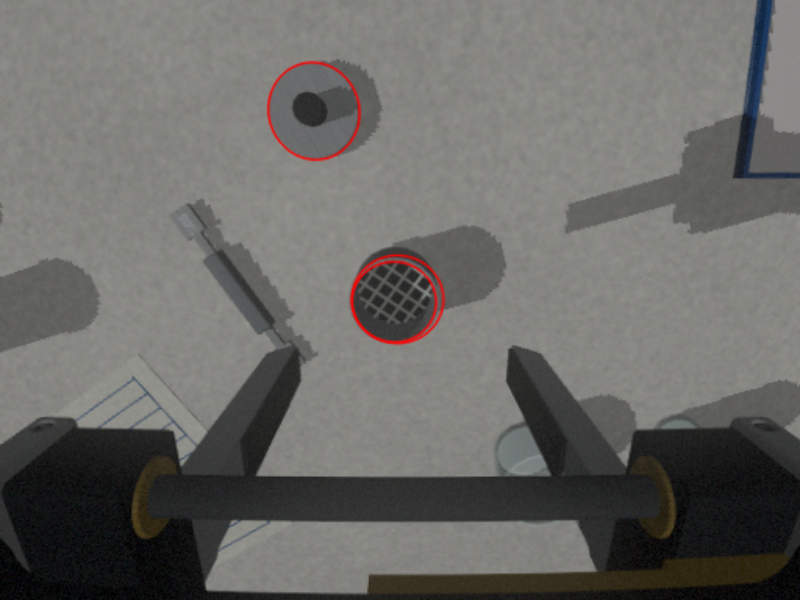

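Call:
{"fn": "jog_arm", "kwargs": {
  "series": [
    [-0.004,-0.04,-0.3,0,0,0,0],
    [-0.004,-0.04,-0.6,0,0,0,0],
    [-0.004,-0.04,-0.9,0,0,0,0],
    [-0.004,-0.04,-1,0,0,0,0],
    [-0.004,-0.04,-1,0,0,0,0]
  ]
}}

```text
clock: 13.25
eef_pos: [580.3, -242.4, 35.5]
eef_rot: [3.141, -0.005, 2.851]
wrist_force: [0.6, 0.2, 0.2]
finger_gap: 93.7
finger_force: 0.0
```

Call:
{"fn": "jog_arm", "kwargs": {
  "series": [
    [0,0,-0.11,0,0,0,0],
    [0,0,-0.11,0,0,0,0],
    [0,0,-0.11,0,0,0,0]
  ]
}}

```text
clock: 13.5
eef_pos: [582.2, -244.4, 26.3]
eef_rot: [-3.141, 0.001, 2.85]
wrist_force: [-0.4, -0.2, -0.4]
finger_gap: 93.7
finger_force: 0.0
```

Call:
{"fn": "jog_arm", "kwargs": {
  "series": [
    [0,0,0,0,0,0,1],
    [0,0,0,0,0,0,1],
    [0,0,0,0,0,0,1],
    [0,0,0,0,0,0,1],
    [0,0,0,0,0,0,1],
    [0,0,0,0,0,0,1],
    [0,0,0,0,0,0,1],
    [0,0,0,0,0,0,1]
  ]
}}

```text
clock: 14.17
eef_pos: [581.8, -244.5, 25.5]
eef_rot: [-3.141, 0.0, 2.85]
wrist_force: [-0.3, -1.1, 4.1]
finger_gap: 62.5
finger_force: 20.0
```

Call:
{"fn": "jog_arm", "kwargs": {
  "series": [
    [0,0,0.15,0,0,0,1],
    [0,0,0.4,0,0,0,1],
    [0,0,0.6,0,0,0,1],
    [-0.05,0.2,0.7,0,0,0,1],
    [-0.11,0.45,0.7,0,0,0,1],
    [-0.17,0.72,0.7,0,0,0,1],
    [-0.237,1,0.7,0,0,0,1]
  ]
}}

```text
clock: 14.75
eef_pos: [552.6, -123.3, 109.0]
eef_rot: [3.142, -0.0, 2.849]
wrist_force: [1.1, -0.4, -1.4]
finger_gap: 62.6
finger_force: 20.0
```

Call:
{"fn": "jog_arm", "kwargs": {
  "series": [
    [-0.07,0.3,0,0,0,0,1],
    [-0.14,0.6,0,0,0,0,1],
    [-0.21,0.9,0,0,0,0,1],
    [-0.237,1,0,0,0,0,1]
  ]
}}

```text
clock: 15.08
eef_pos: [523.5, -0.7, 108.9]
eef_rot: [3.141, -0.001, 2.852]
wrist_force: [-0.6, -0.6, -1.8]
finger_gap: 62.7
finger_force: 20.0
```

Call:
{"fn": "jog_arm", "kwargs": {
  "series": [
    [-0.07,0.3,0,0,0,0,1],
    [-0.14,0.6,0,0,0,0,1],
    [-0.21,0.9,0,0,0,0,1],
    [-0.237,1.0,0,0,0,0,1],
    [-0.237,1.0,0,0,0,0,1],
    [-0.237,1,0,0,0,0,1]
  ]
}}

```text
clock: 15.58
eef_pos: [496.5, 115.4, 109.0]
eef_rot: [-3.141, -0.0, 2.851]
wrist_force: [0.3, -1.2, -1.6]
finger_gap: 62.6
finger_force: 20.0
```

```bash
python3 - <<'E'
from h import *
P=[]
for i in range(5): c=grab('wrist'); s=manip.read_state(); P.append(np.r_[s['eef_pos'],s['wrist_force']])
p=np.mean(P,0); print(s['clock'],p.round(2),s['finger_gap']); np.save('w9.npy',c,allow_pickle=True)
z=p[2]+23
print(rim(c,p[0],p[1],z,31,4), rim(c,p[0],p[1],z,28.5,4))
E
```

```text
15.8333 [496.7  114.52 109.06   0.59  -0.53  -1.33] 62.85890651909326
(array([497.2, 114. ]), 403, np.float64(0.98)) (array([495.5, 115.3]), 544, np.float64(0.94))
```

Call:
{"fn": "jog_arm", "kwargs": {
  "series": [
    [-0.004,0.048,-0.05,0,0,0,1],
    [-0.004,0.048,-0.15,0,0,0,1],
    [-0.004,0.048,-0.22,0,0,0,1],
    [-0.004,0.048,-0.25,0,0,0,1],
    [-0.004,0.048,-0.275,0,0,0,1],
    [-0.004,0.048,-0.3,0,0,0,1],
    [-0.004,0.048,-0.318,0,0,0,1],
    [-0.004,0.048,-0.318,0,0,0,1]
  ]
}}

```text
clock: 16.5
eef_pos: [495.8, 121.3, 70.8]
eef_rot: [-3.141, -0.0, 2.85]
wrist_force: [-0.9, 0.1, -2.2]
finger_gap: 62.5
finger_force: 20.0
```

```bash
python3 - <<'E'
from h import *
P=[]
for i in range(4): grab('wrist'); s=manip.read_state(); P.append(np.r_[s['eef_pos'],s['wrist_force']])
print(np.mean(P,0).round(2))
E
```

```text
[ 4.9603e+02  1.2139e+02  7.1210e+01 -5.3000e-01 -1.5000e-01 -1.4000e+00]
```

Call:
{"fn": "jog_arm", "kwargs": {
  "series": [
    [0,-0.006,-0.004,0,0,0,1],
    [0,-0.006,-0.004,0,0,0,1],
    [0,-0.006,-0.004,0,0,0,0],
    [0,-0.006,-0.004,0,0,0,0],
    [0,-0.006,-0.004,0,0,0,0],
    [0,-0.006,-0.004,0,0,0,0],
    [0,-0.006,-0.004,0,0,0,0]
  ]
}}

```text
clock: 17.28
eef_pos: [496.0, 120.7, 70.6]
eef_rot: [3.142, 0.0, 2.85]
wrist_force: [0.7, 0.2, -0.4]
finger_gap: 92.0
finger_force: 0.0
```

Call:
{"fn": "jog_arm", "kwargs": {
  "series": [
    [0,0,0.2,0,0,0,0],
    [0,0,0.5,0,0,0,0],
    [0,0,0.8,0,0,0,0],
    [0,0,1,0,0,0,0],
    [0,0,1,0,0,0,0],
    [0,0,1,0,0,0,0]
  ]
}}

```text
clock: 17.78
eef_pos: [496.3, 120.7, 191.5]
eef_rot: [3.141, 0.002, 2.85]
wrist_force: [-0.1, 0.8, -0.4]
finger_gap: 94.1
finger_force: 0.0
```

```bash
python3 - <<'E'
from h import *
c=grab('wrist'); s=manip.read_state(); print(s['clock'],s['eef_pos'],s['eef_rot'],s['finger_gap']); np.save('w10.npy',c,allow_pickle=True)
for z in(92,): print(rim(c,496.5,120,z,31,4), rim(c,496.5,120,z,28.5,4))
a=c['frame'][100:280,170:340,::-1]; b=grab('scene')['frame'][170:270,260:350,::-1]
cv2.imwrite('pics/w10.png',np.hstack([cv2.resize(a,(400,424)),cv2.resize(b,(382,424))]))
E
```

```text
17.8333 [495.71311051 120.63039451 190.1117383 ] [-3.14151599e+00 -8.76438142e-05  2.84982903e+00] 93.68393328513872
(array([494., 122.]), 187, np.float64(0.94)) (array([496.6, 120.8]), 201, np.float64(0.64))
```

View pics/w10.png

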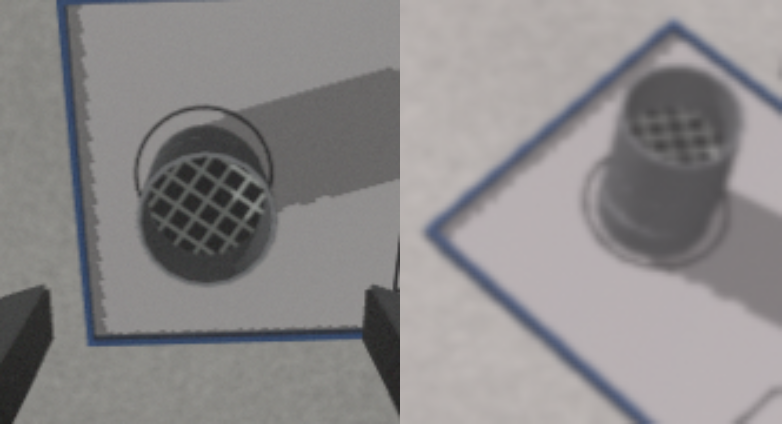

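Call:
{"fn": "jog_arm", "kwargs": {
  "series": [
    [-0.04,-0.3,0,0,0,0,0],
    [-0.08,-0.6,0,0,0,0,0],
    [-0.12,-0.9,0,0,0,0,0],
    [-0.13,-1,0,0,0,0,0]
  ]
}}

```text
clock: 18.22
eef_pos: [479.1, -2.5, 189.0]
eef_rot: [-3.14, -0.003, 2.848]
wrist_force: [-1.4, 1.0, -0.1]
finger_gap: 94.1
finger_force: 0.0
```

Call:
{"fn": "jog_arm", "kwargs": {
  "series": [
    [-0.04,-0.3,-0.1,0,0,0,0],
    [-0.08,-0.6,-0.1,0,0,0,0],
    [-0.12,-0.9,-0.2,0,0,0,0],
    [-0.13,-1,-0.25,0,0,0,0]
  ]
}}

```text
clock: 18.55
eef_pos: [463.2, -122.5, 158.3]
eef_rot: [-3.141, -0.003, 2.848]
wrist_force: [-0.1, 0.1, 0.2]
finger_gap: 93.9
finger_force: 0.0
```

Call:
{"fn": "jog_arm", "kwargs": {
  "series": [
    [-0.04,-0.3,0,0,0,0,0],
    [-0.08,-0.6,0,0,0,0,0.2],
    [-0.12,-0.9,0,0,0,0,0.4],
    [-0.14,-1,0,0,0,0,0.4],
    [-0.14,-1,0,0,0,0,0.4],
    [-0.14,-1,0,0,0,0,0.4]
  ]
}}

```text
clock: 19.05
eef_pos: [447.6, -238.8, 159.5]
eef_rot: [3.141, -0.002, 2.849]
wrist_force: [-0.1, 0.9, 0.6]
finger_gap: 64.3
finger_force: 0.0
```

```bash
python3 - <<'E'
from h import *
c=grab('wrist'); s=manip.read_state(); print(s['clock'],s['eef_pos'],s['eef_rot'],s['finger_gap']); np.save('w11.npy',c,allow_pickle=True)
print(rim(c,447,-261,13,31,4))
g=cv2.cvtColor(c['frame'],cv2.COLOR_RGB2GRAY); p=proj(c,[[447,-261,31]])[0]; print(p)
x,y=p.astype(int); w=np.zeros_like(g); cv2.circle(w,(x,y),20,1,-1)
v,u=np.nonzero((g<50)&(w>0)); P=onplane(c,np.c_[u,v],31); print(len(u),u.min(),u.max(),v.min(),v.max(), P.mean(0))
cv2.imwrite('pics/w11.png',c['frame'][:,:,::-1])
E
```

```text
19.1 [ 447.80542997 -238.28641132  159.73620411] [ 3.14093315e+00 -1.49294910e-03  2.84990542e+00] 60.06394776174076
(array([ 445.9, -261.5]), 159, np.float64(0.68))
[238.39030732 191.82872433]
207 230 246 181 199 [ 444.11486695 -260.14178492   31.        ]
```

View pics/w11.png

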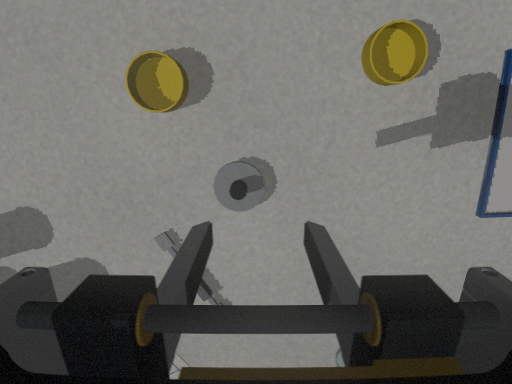

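The stack is seated and level in both views. The lid is at pixel (238,187), so about (446.3,-261.2).

Call:
{"fn": "jog_arm", "kwargs": {
  "series": [
    [-0.012,-0.188,-0.2,0,0,0,0.4],
    [-0.012,-0.188,-0.5,0,0,0,0.4],
    [-0.012,-0.188,-0.8,0,0,0,0.4],
    [-0.012,-0.188,-1,0,0,0,0.4],
    [-0.012,-0.188,-1,0,0,0,0.4]
  ]
}}

```text
clock: 19.52
eef_pos: [444.7, -259.0, 36.0]
eef_rot: [3.139, -0.007, 2.851]
wrist_force: [-1.1, -0.3, -0.8]
finger_gap: 56.4
finger_force: 0.0
```

Call:
{"fn": "jog_arm", "kwargs": {
  "series": [
    [0,0,-0.08,0,0,0,0.4],
    [0,0,-0.13,0,0,0,0.4],
    [0,0,-0.14,0,0,0,0.4],
    [0,0,-0.14,0,0,0,0.4]
  ]
}}

```text
clock: 19.85
eef_pos: [446.9, -261.9, 24.4]
eef_rot: [-3.141, 0.001, 2.85]
wrist_force: [0.2, -0.3, 0.7]
finger_gap: 56.5
finger_force: 0.0
```

```bash
python3 - <<'E'
from h import *
P=[]
for i in range(4): c=grab('wrist'); s=manip.read_state(); P.append(np.r_[s['eef_pos'],s['wrist_force']])
p=np.mean(P,0); print(p.round(2),s['finger_gap']); print(rim(c,p[0],p[1],13,31,4))
E
```

```text
[ 4.4687e+02 -2.6207e+02  2.4590e+01  2.0000e-02  2.6000e-01  2.4000e-01] 56.4766696143756
(array([ 445.7, -261.8]), 373, np.float64(0.69))
```

Call:
{"fn": "jog_arm", "kwargs": {
  "series": [
    [-0.003,0,-0.011,0,0,0,0.4],
    [-0.003,0,-0.011,0,0,0,0.4],
    [-0.003,0,-0.011,0,0,0,1],
    [-0.003,0,-0.011,0,0,0,1],
    [-0.003,0,-0.011,0,0,0,1],
    [-0.003,0,-0.011,0,0,0,1],
    [-0.003,0,-0.011,0,0,0,1],
    [-0.003,0,-0.011,0,0,0,1]
  ]
}}

```text
clock: 20.72
eef_pos: [446.1, -261.9, 22.4]
eef_rot: [3.142, -0.0, 2.85]
wrist_force: [0.1, 0.6, 0.4]
finger_gap: 19.8
finger_force: 1.7
```

Call:
{"fn": "jog_arm", "kwargs": {
  "series": [
    [0,0,0,0,0,0,1],
    [0,0,0,0,0,0,1],
    [0,0,0,0,0,0,1],
    [0,0,0,0,0,0,1]
  ]
}}

```text
clock: 21.05
eef_pos: [446.1, -261.9, 22.4]
eef_rot: [-3.142, 0.0, 2.85]
wrist_force: [-0.3, 0.8, 0.6]
finger_gap: 19.2
finger_force: 20.0
```

Call:
{"fn": "jog_arm", "kwargs": {
  "series": [
    [0,0,0.15,0,0,0,1],
    [0,0,0.4,0,0,0,1],
    [0,0,0.7,0,0,0,1],
    [0,0,1,0,0,0,1],
    [0.05,0.3,1,0,0,0,1],
    [0.09,0.6,1,0,0,0,1],
    [0.13,0.9,1,0,0,0,1],
    [0.14,1,1,0,0,0,1]
  ]
}}

```text
clock: 21.72
eef_pos: [462.9, -138.5, 142.5]
eef_rot: [3.141, -0.0, 2.852]
wrist_force: [-0.2, -0.8, -1.1]
finger_gap: 19.4
finger_force: 20.0
```

Call:
{"fn": "jog_arm", "kwargs": {
  "series": [
    [0.05,0.3,0.05,0,0,0,1],
    [0.09,0.6,0.05,0,0,0,1],
    [0.13,0.9,0.05,0,0,0,1],
    [0.14,1,0.05,0,0,0,1]
  ]
}}

```text
clock: 22.05
eef_pos: [479.8, -18.6, 148.4]
eef_rot: [3.141, -0.0, 2.852]
wrist_force: [-0.5, -0.2, -1.1]
finger_gap: 19.3
finger_force: 20.0
```

Call:
{"fn": "jog_arm", "kwargs": {
  "series": [
    [0.05,0.3,0,0,0,0,1],
    [0.09,0.6,0,0,0,0,1],
    [0.13,0.9,0,0,0,0,1],
    [0.14,1,0,0,0,0,1],
    [0.14,1,0,0,0,0,1],
    [0.14,1,0,0,0,0,1]
  ]
}}

```text
clock: 22.55
eef_pos: [496.3, 97.9, 148.1]
eef_rot: [-3.141, -0.001, 2.851]
wrist_force: [0.9, 0.3, -0.6]
finger_gap: 19.3
finger_force: 20.0
```

```bash
python3 - <<'E'
from h import *
P=[]
for i in range(5): c=grab('wrist'); s=manip.read_state(); P.append(np.r_[s['eef_pos'],s['wrist_force']])
p=np.mean(P,0); print(s['clock'],p.round(2),s['finger_gap']); save(c,'w12.png')
z=p[2]-10.3
print(rim(c,p[0],p[1],z,31,4))
E
```

```text
22.8 [ 4.9648e+02  9.7020e+01  1.4836e+02  3.3000e-01  1.1000e-01 -1.1100e+00] 19.71553623384196
(array([496.6,  97.4]), 344, np.float64(0.86))
```

Call:
{"fn": "jog_arm", "kwargs": {
  "series": [
    [-0.004,0.1,0,0,0,0,1],
    [-0.004,0.197,-0.05,0,0,0,1],
    [-0.004,0.197,-0.15,0,0,0,1],
    [-0.004,0.197,-0.23,0,0,0,1],
    [-0.004,0.197,-0.26,0,0,0,1],
    [-0.004,0.197,-0.29,0,0,0,1],
    [-0.004,0.197,-0.32,0,0,0,1],
    [-0.004,0.197,-0.335,0,0,0,1]
  ]
}}

```text
clock: 23.47
eef_pos: [496.0, 121.7, 107.9]
eef_rot: [-3.142, -0.0, 2.85]
wrist_force: [-0.6, -0.3, -1.5]
finger_gap: 19.4
finger_force: 20.0
```

```bash
python3 - <<'E'
from h import *
P=[]
for i in range(4): grab('wrist'); s=manip.read_state(); P.append(np.r_[s['eef_pos'],s['wrist_force']])
print(np.mean(P,0).round(2))
E
```

```text
[ 4.9607e+02  1.2169e+02  1.0819e+02  8.0000e-02  5.0000e-02 -1.0200e+00]
```

Call:
{"fn": "jog_arm", "kwargs": {
  "series": [
    [0,-0.008,-0.004,0,0,0,1],
    [0,-0.008,-0.004,0,0,0,1],
    [0,-0.008,-0.004,0,0,0,0.4],
    [0,-0.008,-0.004,0,0,0,0.4],
    [0,-0.008,-0.004,0,0,0,0.4],
    [0,-0.008,-0.004,0,0,0,0.4],
    [0,-0.008,-0.004,0,0,0,0.4],
    [0,-0.008,-0.004,0,0,0,0.4]
  ]
}}

```text
clock: 24.33
eef_pos: [496.0, 120.8, 107.7]
eef_rot: [3.142, 0.0, 2.85]
wrist_force: [-0.3, -0.8, 0.6]
finger_gap: 54.7
finger_force: 0.0
```

Call:
{"fn": "jog_arm", "kwargs": {
  "series": [
    [0,0,0.15,0,0,0,0.4],
    [0,0,0.4,0,0,0,0.4],
    [0,0,0.7,0,0,0,0.4],
    [0,0,0.7,0,0,0,0.4]
  ]
}}

```text
clock: 24.67
eef_pos: [498.1, 121.2, 198.0]
eef_rot: [3.138, 0.008, 2.85]
wrist_force: [0.5, -0.1, 0.9]
finger_gap: 56.3
finger_force: 0.0
```

```bash
python3 - <<'E'
from h import *
c=grab('wrist'); s=manip.read_state(); print(s['clock'],s['joints'].round(2),s['finger_gap']); save(c,'w13.png')
print(rim(c,496,120.5,98,31,4)); d=grab('scene'); save(d,'s13.png'); print(rim(d,496,120.5,98,31,4))
E
```

```text
24.7167 [ 0.17  0.23  1.66 -0.    1.25 -1.11] 56.227219665368615
(array([496.1, 121.1]), 226, np.float64(0.7))
(array([497.4, 118.1]), 72, np.float64(0.84))
```

Call:
{"fn": "jog_arm", "kwargs": {
  "series": [
    [0.03,-0.3,0,0,0,0,0.4],
    [0.06,-0.6,0,0,0,0,0.4],
    [0.09,-0.9,0,0,0,0,0.4],
    [0.11,-1,0,0,0,0,0.4]
  ]
}}

```text
clock: 25.1
eef_pos: [508.8, -2.6, 190.4]
eef_rot: [-3.141, -0.002, 2.848]
wrist_force: [0.7, 0.1, -1.0]
finger_gap: 56.6
finger_force: 0.0
```

Call:
{"fn": "jog_arm", "kwargs": {
  "series": [
    [0.03,-0.3,0,0,0,0,0.4],
    [0.06,-0.6,0,0,0,0,0.4],
    [0.09,-0.9,0,0,0,0,0.4],
    [0.11,-1,0,0,0,0,0.4]
  ]
}}

```text
clock: 25.43
eef_pos: [522.0, -122.5, 190.4]
eef_rot: [-3.141, -0.002, 2.847]
wrist_force: [-0.0, 0.4, 0.3]
finger_gap: 56.4
finger_force: 0.0
```

Call:
{"fn": "jog_arm", "kwargs": {
  "series": [
    [0.03,-0.3,0,0,0,0.08,0.4],
    [0.06,-0.6,0,0,0,0.16,0.4],
    [0.09,-0.9,0,0,0,0.24,0.4],
    [0.11,-1,0,0,0,0.32,0.4],
    [0.11,-1,0,0,0,0.365,0.4],
    [0.11,-1,0,0,0,0.365,0.4]
  ]
}}

```text
clock: 25.93
eef_pos: [535.4, -239.3, 190.2]
eef_rot: [3.14, -0.001, -2.858]
wrist_force: [-0.2, -0.2, 0.0]
finger_gap: 56.2
finger_force: 0.0
```

Call:
{"fn": "jog_arm", "kwargs": {
  "series": [
    [0.03,-0.3,0,0,0,0,0.4],
    [0.06,-0.6,-0.1,0,0,0,0.4],
    [0.09,-0.9,-0.2,0,0,0,0.4],
    [0.11,-0.98,-0.25,0,0,0,0.4],
    [0.11,-0.98,-0.25,0,0,0,0.4],
    [0.11,-0.98,-0.25,0,0,0,0.4]
  ]
}}

```text
clock: 26.43
eef_pos: [548.9, -355.6, 160.9]
eef_rot: [3.14, -0.001, -2.862]
wrist_force: [-0.3, 1.1, 0.2]
finger_gap: 56.2
finger_force: 0.0
```

```bash
python3 - <<'E'
from h import *
c=grab('wrist'); s=manip.read_state(); print(s['clock'],s['eef_pos'],s['eef_rot'],s['joints'].round(2),s['finger_gap']); save(c,'w14.png'); np.save('w14.npy',c,allow_pickle=True)
print(proj(c,[[547,-361,14],[609,-342,7],[485,-378,7]]).round())
g=cv2.cvtColor(c['frame'],cv2.COLOR_RGB2GRAY); v,u=np.nonzero(np.ones_like(g)); X=onplane(c,np.c_[u,v],14)[:,:2]
m=((g.ravel()<75)&(np.hypot(*(X-[547,-361]).T)<50)).reshape(g.shape).astype(np.uint8)
n,l,st,ce=cv2.connectedComponentsWithStats(m)
for i in range(1,n):
  if st[i,4]>100:
    k=(l==i).ravel(); P=X[k].astype(np.float32); print(st[i],cv2.minAreaRect(P),g.ravel()[k].mean())
E
```

```text
26.4833 [ 549.18199295 -355.19940712  161.82004814] [ 3.14108954e+00 -4.68956400e-05 -2.86030674e+00] [-0.63  0.57  1.25  0.    1.32 -2.48] 56.69391546819959
[[253. 180.]
 [255. 228.]
 [254. 123.]]
```

```bash
python3 - <<'E'
import cv2,numpy as np
a=cv2.resize(cv2.imread('pics/w14.png'),(400,300)); b=cv2.imread('pics/w13.png')[60:280,120:392]; d=cv2.imread('pics/s13.png')[140:270,240:400]
t=cv2.resize(b,(371,300)); bot=cv2.resize(d,(369,300)); 
a2=cv2.resize(cv2.imread('pics/w14.png')[80:300,100:400],(409,300))
cv2.imwrite('pics/m1.png',np.vstack([np.hstack([t,a2]),np.hstack([bot,cv2.resize(a,(411,300))])]))
E
```

```text
(no output)
```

View pics/m1.png

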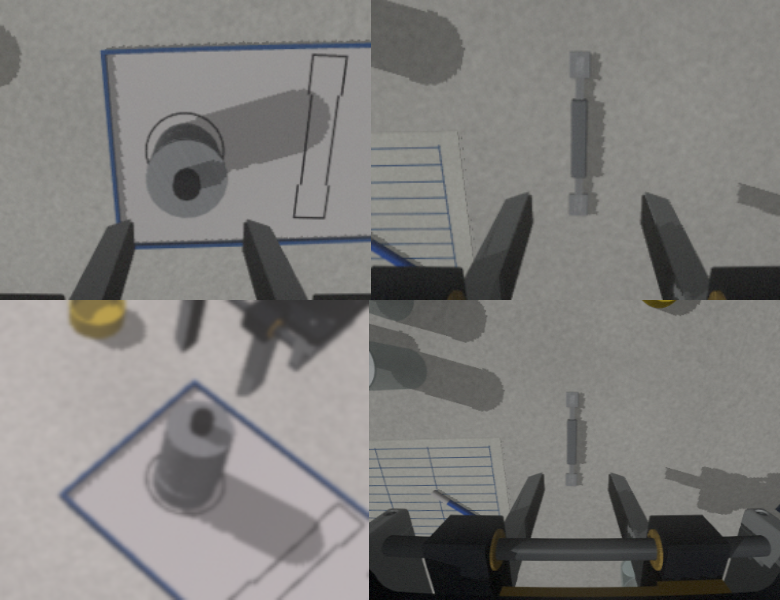

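Top left and bottom left show the lid seated level on the stack. Top right shows the spatula between the fingers, upright in the picture, with the grip at wrist pixel ≈ (253,181).

```bash
python3 - <<'E'
from h import *
c=np.load('w14.npy',allow_pickle=True).item()
print(onplane(c,[[252.6,181]],14),onplane(c,[[253.5,117],[252.6,238]],9))
g=cv2.GaussianBlur(cv2.cvtColor(c['frame'],cv2.COLOR_RGB2GRAY),(3,3),0); print(g[181,235:275]); print(g[130:235:3,252])
P=g[152:212,236:262]; m=(P<85).astype(np.uint8); 
n,l,st,ce=cv2.connectedComponentsWithStats(m); i=1+np.argmax(st[1:,4]); v,u=np.nonzero(l==i); X=onplane(c,np.c_[u+236,v+152],14)[:,:2].astype(np.float32); print(st[i],cv2.minAreaRect(X),X.mean(0))
E
```

```text
[[ 548.99003448 -361.5052634    14.        ]] [[ 478.30029527 -380.46633949    9.        ]
 [ 622.74223991 -340.83101024    9.        ]]
[139 138 137 137 136 135 134 135 136 137 134 119 101  90  87  87  87  86
  85  85  86  82  77  80  90  96  97  98  99  99  98  97  97  97  98 104
 118 130 134 134]
[119 112 108 105 105 104 104 104  79  87  86  88  86  86  86  86  86  86
  86  87  85  86  86  86  87  86  85  98 103 103 104 108 113 112 115]
[ 12   0  11  58 181] ((548.0911254882812, -356.8501892089844), (69.17760467529297, 11.393563270568848), 22.972911834716797) [ 543.85016 -358.5313 ]
```

Call:
{"fn": "jog_arm", "kwargs": {
  "series": [
    [0.003,-0.045,-0.2,0,0,0,0.4],
    [0.003,-0.045,-0.5,0,0,0,0.4],
    [0.003,-0.045,-0.8,0,0,0,0.4],
    [0.003,-0.045,-1,0,0,0,0.4],
    [0.003,-0.045,-1,0,0,0,0.4]
  ]
}}

```text
clock: 26.9
eef_pos: [547.7, -359.0, 37.4]
eef_rot: [3.136, -0.004, -2.859]
wrist_force: [-0.3, -0.3, 0.0]
finger_gap: 56.2
finger_force: 0.0
```

Call:
{"fn": "jog_arm", "kwargs": {
  "series": [
    [0,0,-0.12,0,0,0,0.4],
    [0,0,-0.2,0,0,0,0.4],
    [0,0,-0.24,0,0,0,0.4],
    [0,0,-0.25,0,0,0,0.4],
    [0,0,-0.25,0,0,0,0.4]
  ]
}}

```text
clock: 27.32
eef_pos: [549.4, -362.3, 12.3]
eef_rot: [-3.141, 0.0, -2.86]
wrist_force: [0.4, 0.9, 0.4]
finger_gap: 56.3
finger_force: 0.0
```

Call:
{"fn": "jog_arm", "kwargs": {
  "series": [
    [0,0,0,0,0,0,1],
    [0,0,0,0,0,0,1],
    [0,0,0,0,0,0,1],
    [0,0,0,0,0,0,1],
    [0,0,0,0,0,0,1],
    [0,0,0,0,0,0,1],
    [0,0,0,0,0,0,1],
    [0,0,0,0,0,0,1]
  ]
}}

```text
clock: 27.98
eef_pos: [549.2, -362.2, 11.7]
eef_rot: [3.142, -0.0, -2.86]
wrist_force: [-0.1, -1.2, 1.2]
finger_gap: 13.6
finger_force: 20.0
```

Call:
{"fn": "jog_arm", "kwargs": {
  "series": [
    [0,0,0,0,0,0,1],
    [0,0,0,0,0,0,1],
    [0,0,0,0,0,0,1],
    [0,0,0,0,0,0,1]
  ]
}}

```text
clock: 28.32
eef_pos: [549.2, -362.2, 11.8]
eef_rot: [-3.141, 0.0, -2.86]
wrist_force: [0.1, 0.1, 1.3]
finger_gap: 13.3
finger_force: 20.0
```

Call:
{"fn": "jog_arm", "kwargs": {
  "series": [
    [0,0,0.15,0,0,0,1],
    [0,0,0.4,0,0,0,1],
    [0,0,0.7,0,0,0,1],
    [0,0,1,0,0,0,1],
    [0,0,1,0,0,0,1]
  ]
}}

```text
clock: 28.73
eef_pos: [551.3, -363.7, 139.6]
eef_rot: [-3.133, 0.006, -2.86]
wrist_force: [-0.1, -0.6, 0.4]
finger_gap: 13.5
finger_force: 20.0
```

Call:
{"fn": "jog_arm", "kwargs": {
  "series": [
    [0,0.2,0.2,0,0,-0.08,1],
    [0,0.5,0.45,0,0,-0.16,1],
    [-0.04,0.8,0.5,0,0,-0.24,1],
    [-0.04,1,0.5,0,0,-0.32,1],
    [-0.04,1,0.5,0,0,-0.372,1],
    [-0.04,1,0.5,0,0,-0.372,1]
  ]
}}

```text
clock: 29.23
eef_pos: [544.6, -241.0, 192.1]
eef_rot: [-3.142, 0.001, 2.837]
wrist_force: [0.3, -0.3, -0.5]
finger_gap: 13.8
finger_force: 20.0
```

Call:
{"fn": "jog_arm", "kwargs": {
  "series": [
    [-0.01,0.3,0,0,0,0,1],
    [-0.02,0.6,0,0,0,0,1],
    [-0.03,0.9,0,0,0,0,1],
    [-0.04,1,0,0,0,0,1]
  ]
}}

```text
clock: 29.57
eef_pos: [539.4, -119.4, 191.4]
eef_rot: [3.141, -0.001, 2.844]
wrist_force: [-1.0, -0.4, -0.6]
finger_gap: 13.7
finger_force: 20.0
```

Call:
{"fn": "jog_arm", "kwargs": {
  "series": [
    [-0.01,0.3,0,0,0,0,1],
    [-0.02,0.6,0,0,0,0,1],
    [-0.03,0.9,0,0,0,0,1],
    [-0.04,1,0,0,0,0,1]
  ]
}}

```text
clock: 29.9
eef_pos: [534.7, 0.5, 191.5]
eef_rot: [3.141, -0.0, 2.843]
wrist_force: [-0.3, 0.3, -1.0]
finger_gap: 13.9
finger_force: 20.0
```

Call:
{"fn": "jog_arm", "kwargs": {
  "series": [
    [-0.01,0.3,0,0,0,0,1],
    [-0.02,0.6,0,0,0,0,1],
    [-0.03,0.9,0,0,0,0,1],
    [-0.04,1,0,0,0,0,1]
  ]
}}

```text
clock: 30.23
eef_pos: [530.0, 120.4, 191.5]
eef_rot: [3.141, -0.0, 2.843]
wrist_force: [0.4, -0.7, -0.0]
finger_gap: 13.9
finger_force: 20.0
```

Call:
{"fn": "jog_arm", "kwargs": {
  "series": [
    [-0.02,0.3,0,0,0,0,1],
    [-0.03,0.6,0,0,0,0,1],
    [-0.04,0.9,0,0,0,0,1],
    [-0.05,1,0,0,0,0,1],
    [-0.05,1,0,0,0,0,1],
    [-0.05,1,0,0,0,0,1]
  ]
}}

```text
clock: 30.73
eef_pos: [524.3, 236.9, 191.3]
eef_rot: [-3.141, -0.0, 2.84]
wrist_force: [0.7, 0.1, -0.5]
finger_gap: 13.7
finger_force: 20.0
```

```bash
python3 - <<'E'
from h import *
c=grab('wrist'); s=manip.read_state(); print(s['clock'],s['eef_pos'],s['eef_rot'],s['finger_gap']); save(c,'w15.png'); np.save('w15.npy',c,allow_pickle=True)
g=cv2.cvtColor(c['frame'],cv2.COLOR_RGB2GRAY); bh=cv2.morphologyEx(g,cv2.MORPH_BLACKHAT,np.ones((7,7)))
v,u=np.nonzero(bh>22); X=onplane(c,np.c_[u,v],4)[:,:2]
# outline frame coords
a=-0.31; R=np.array([[np.cos(a),np.sin(a)],[-np.sin(a),np.cos(a)]]); Y=(X-[523,248.5])@R.T
for lo,hi in((-90,-75),(75,90)):
    k=(abs(Y[:,1])<12)&(Y[:,0]>lo)&(Y[:,0]<hi); print('end',k.sum(),np.median(Y[k],0))
for sgn in(-1,1):
    k=(abs(Y[:,0])<42)&(sgn*Y[:,1]>7)&(sgn*Y[:,1]<20); print('side',k.sum(),np.polyfit(Y[k,0],Y[k,1],1) if k.sum()>5 else 0)
E
```

```text
30.7833 [524.42711714 236.33165438 191.43098388] [-3.14095318e+00 -1.74788436e-04  2.83896893e+00] 13.807184279133473
end 109 [-87.06251133   0.28566125]
end 13 [83.0819273   6.01633354]
side 34 [  0.74202927 -34.07621135]
side 145 [-9.51344248e-03  1.31327162e+01]
```

```bash
python3 - <<'E'
from h import *
for f,q in(('w4',[(368,99),(397,101),(349,238),(377,238)]),('w6',[(391,99),(426,101),(366,261),(397,261)])):
    c=np.load(f+'.npy',allow_pickle=True).item(); X=onplane(c,q,4)[:,:2]; a=X[:2].mean(0);b=X[2:].mean(0); d=b-a; print(f,X.mean(0),np.hypot(*d),np.arctan2(d[1],d[0]))
c=np.load('w15.npy',allow_pickle=True).item()
g=cv2.cvtColor(c['frame'],cv2.COLOR_RGB2GRAY); bh=cv2.morphologyEx(g,cv2.MORPH_BLACKHAT,np.ones((7,7)))
v,u=np.nonzero(bh>22); X=onplane(c,np.c_[u,v],4)[:,:2]
a=-0.32; R=np.array([[np.cos(a),np.sin(a)],[-np.sin(a),np.cos(a)]]); Y=(X-[523,248.5])@R.T
k=(abs(Y[:,1])<12)&(Y[:,0]<-60); print(np.histogram(Y[k,0],np.arange(-100,-58,2)))
E
```

```text
w4 [523.94543058 249.72061406] 161.51637470407184 -0.3128297682041541
w6 [524.56428723 249.17820521] 162.1264110647968 -0.3140843560689029
(array([ 0,  0,  1, 14, 35, 40, 19,  0,  0, 30, 25,  0,  0,  0,  0,  0,  0,
        0,  0,  0]), array([-100,  -98,  -96,  -94,  -92,  -90,  -88,  -86,  -84,  -82,  -80,
        -78,  -76,  -74,  -72,  -70,  -68,  -66,  -64,  -62,  -60]))
```

Call:
{"fn": "jog_arm", "kwargs": {
  "series": [
    [-0.004,0.105,-0.1,0,0,0,1],
    [-0.004,0.105,-0.35,0,0,0,1],
    [-0.004,0.105,-0.65,0,0,0,1],
    [-0.004,0.105,-0.9,0,0,0,1],
    [-0.004,0.105,-1,0,0,0,1],
    [-0.004,0.105,-1,0,0,0,1]
  ]
}}

```text
clock: 31.28
eef_pos: [522.4, 249.3, 68.7]
eef_rot: [-3.138, -0.004, 2.838]
wrist_force: [-0.2, -0.6, -0.1]
finger_gap: 13.6
finger_force: 20.0
```

Call:
{"fn": "jog_arm", "kwargs": {
  "series": [
    [0,0,-0.12,0,0,0,1],
    [0,0,-0.25,0,0,0,1],
    [0,0,-0.33,0,0,0,1],
    [0,0,-0.38,0,0,0,1],
    [0,0,-0.4,0,0,0,1],
    [0,0,-0.4,0,0,0,1]
  ]
}}

```text
clock: 31.78
eef_pos: [523.8, 250.4, 24.2]
eef_rot: [3.141, 0.0, 2.839]
wrist_force: [0.7, 0.6, -0.0]
finger_gap: 13.9
finger_force: 20.0
```

```bash
python3 - <<'E'
from h import *
P=[]
for i in range(4): grab('wrist'); s=manip.read_state(); P.append(np.r_[s['eef_pos'],s['wrist_force']])
print(np.mean(P,0).round(2),s['eef_rot'])
E
```

```text
[ 5.2392e+02  2.5053e+02  2.4560e+01  1.0000e-01 -1.4000e-01 -8.6000e-01] [3.14081865e+00 9.37104573e-04 2.83878064e+00]
```

Call:
{"fn": "jog_arm", "kwargs": {
  "series": [
    [0,-0.01,-0.03,0,0,0,1],
    [0,-0.01,-0.055,0,0,0,1],
    [0,-0.01,-0.07,0,0,0,1],
    [0,-0.01,-0.07,0,0,0,1],
    [0,-0.01,-0.07,0,0,0,1]
  ]
}}

```text
clock: 32.4
eef_pos: [523.6, 249.1, 15.5]
eef_rot: [-3.141, 0.0, 2.839]
wrist_force: [-1.8, -1.8, 4.8]
finger_gap: 13.6
finger_force: 20.0
```

Call:
{"fn": "jog_arm", "kwargs": {
  "series": [
    [0,0,0,0,0,0,0.5],
    [0,0,0,0,0,0,0.5],
    [0,0,0,0,0,0,0.5],
    [0,0,0,0,0,0,0.5],
    [0,0,0,0,0,0,0.5]
  ]
}}

```text
clock: 32.82
eef_pos: [523.4, 249.2, 15.2]
eef_rot: [-3.142, -0.0, 2.839]
wrist_force: [0.2, -0.1, -0.1]
finger_gap: 43.5
finger_force: 0.0
```

Call:
{"fn": "jog_arm", "kwargs": {
  "series": [
    [0,0,0.15,0,0,0,0.5],
    [0,0,0.4,0,0,0,0.5],
    [0,0,0.7,0,0,0,0.5],
    [0,0,1,0,0,0,0.5],
    [0,0,1,0,0,0,0.5]
  ]
}}

```text
clock: 33.23
eef_pos: [525.9, 250.2, 142.5]
eef_rot: [3.135, 0.008, 2.839]
wrist_force: [0.7, 0.4, 0.0]
finger_gap: 46.8
finger_force: 0.0
```

Call:
{"fn": "jog_arm", "kwargs": {
  "series": [
    [-0.3,0.15,0,0,0,0,0.5],
    [-0.6,0.3,0,0,0,0,0.5],
    [-0.6,0.3,0,0,0,0,0.5],
    [-0.6,0.3,0,0,0,0,0.5],
    [-0.6,0.3,0,0,0,0,0.5],
    [-0.6,0.3,0,0,0,0,0.5],
    [-0.6,0.3,0,0,0,0,0.5]
  ]
}}

```text
clock: 33.82
eef_pos: [452.3, 284.7, 135.1]
eef_rot: [-3.142, 0.0, 2.838]
wrist_force: [0.2, 0.2, -0.1]
finger_gap: 46.9
finger_force: 0.0
```

```bash
python3 - <<'E'
from h import *
for n in('top','scene','wrist'):
    c=grab(n); save(c,'z_'+n+'.png'); np.save('z_'+n+'.npy',c,allow_pickle=True)
    g=cv2.cvtColor(c['frame'],cv2.COLOR_RGB2GRAY)
    # dark grip (z~18) around the expected place
    v,u=np.nonzero(np.ones_like(g)); X=onplane(c,np.c_[u,v],14)[:,:2]; a=-.314
    Y=(X-[524,249])@np.array([[np.cos(a),-np.sin(a)],[np.sin(a),np.cos(a)]])
    k=(abs(Y[:,0])<60)&(abs(Y[:,1])<16)
    t=g.ravel(); Z=Y[k&(t<105)]
    print(n,np.percentile(t[k],[5,50,95]),len(Z),Z.mean(0) if len(Z) else 0,np.ptp(Z,axis=0) if len(Z) else 0, cv2.fitLine(Z.astype(np.float32),cv2.DIST_L2,0,.01,.01).ravel() if len(Z)>5 else 0)
    print(' lid',rim(c,496,120.7,98,31,4))
print(manip.read_state()['clock'],manip.read_state()['wrist_force'])
E
```

```text
top [ 68.15  91.   137.  ] 296 [-2.3092173   1.11277329] [118.63310708  31.83094832] [ 0.99699724  0.07743696 -2.3092172   1.1127733 ]
 lid (array([493.6, 121.1]), 33, np.float64(0.74))
scene [ 93. 111. 156.] 248 [1.90713974 1.89156171] [98.51748786 29.77256701] [0.99157614 0.12952532 1.9071398  1.8915617 ]
 lid (array([497.4, 118. ]), 72, np.float64(0.84))
wrist [ 58.  99. 144.] 1517 [-4.00974701  1.04093798] [118.77768048  31.97169694] [ 0.9977486  0.067065  -4.009747   1.040938 ]
 lid (array([496.5, 121.9]), 65, np.float64(0.65))
33.9667 [0.64123236 0.89002595 0.01487142]
```

```bash
python3 -c "
from cell import manip
print(manip.sign_off())"
```

```text
the job is handed in; nothing more can be done
None
```

I built the sieve stack in the circle, laid the spatula in its outline and handed the job in after about 34 s. The lid was seen seated and level; the spatula's final place I checked only by numbers, roughly within 4 mm. The hand-in returned no verdict.

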